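# Load the incubator transfer tray with the evening's oil, medium and dishes

### The job

Load the steel transfer tray so that everything can go to the incubator to equilibrate overnight: stand the large oil bottle and the smaller medium bottle each in the round well that fits it, and lay the wide dish and the small dish each flat inside the raised rim of its own size. The dishes are already prepared, so keep them level and set them down rather than letting them fall. Leave the pipette and the timer beside the tray where they are.

Things in the scene. Friction and masses are not known exactly. Their poses are not given: they have to be found in the camera images.
- oil_bottle_mid (a point): Large pale translucent bottle with a black cap, standing upright on the table: round body 52 mm in diameter up to about 80 mm above its foot, then a shoulder and a narrower cap, 112 mm high in all, about 0.13 kg. The point is on its axis half-way up, 56 mm above its foot; z points up.
- medium_bottle_mid (a point): Smaller bottle with pale pink contents and a blue cap, standing upright on the table: round body 44 mm in diameter up to about 60 mm above its foot, then a shoulder and a narrower cap, 88 mm high in all, about 0.09 kg. The point is on its axis half-way up, 44 mm above its foot; z points up.
- wide_dish_mid (a point): Wide, flat, clear round dish lying on the table, 50 mm in diameter and 10 mm high, about 12 g; take it across its diameter. The point is on its axis half-way up, 5 mm above its underside; z points up.
- small_dish_mid (a point): Small, deeper clear round dish lying on the table, 39 mm in diameter over its rim (36 mm at the body, where it is held) and 14 mm high, about 12 g; take it across its diameter, in the lower 11 mm. The point is on its axis half-way up, 7 mm above its underside; z points up.
- oil_insert_seat (a point): One of four grey inserts, 76 mm square, 30 mm high, side by side in any order along a fixed steel tray (81 x 313 mm outside, wall 18 mm high, bar handle at each end). This one has the larger round well, for the oil bottle: 62 mm wide, 22 mm deep, 3 mm chamfer. The point is the centre of the well's floor, 10 mm above the table. z up, y along the tray's length, x across it.
- medium_insert_seat (a point): The insert with the smaller round well, for the medium bottle: 54 mm wide, 22 mm deep, 3 mm chamfer at the mouth. The point is the centre of the well's floor, 10 mm above the table; the insert's top lies 22 mm above it. z up, y along the tray's length, x across it.
- wide_insert_seat (a point): The insert for the wide dish: a flat top with a raised steel rim 4 mm high, 59 mm in inner diameter, made of two arcs on the +y and -y sides; on the +x and -x sides it is open for the fingers, gaps 36 mm wide. The point is on the flat top at the rim's centre, 32 mm above the table. z up, y along the tray's length, x across it.
- small_insert_seat (a point): The insert for the small dish: a flat top with a raised steel rim 4 mm high, 47 mm in inner diameter, made of two arcs on the +y and -y sides; on the +x and -x sides it is open for the fingers, gaps 31 mm wide. The point is on the flat top at the rim's centre, 32 mm above the table. z up, y along the tray's length, x across it.
- pipette_mid (a point): Bystander: a white hand pipette, 228 mm long, lying on the table to the left of the tray, its length roughly along world x. The point is 12 mm above the table near the middle of its length; y along its length, tip at +y.
- timer_mid (a point): Bystander: a white bench timer, 41 x 68 x 55 mm, standing to the right of the tray. The point is at its middle, 27 mm above the table; its face looks to -x.
Mind the look-alikes: they are no part of the job. Leave any orange look-alike of the part that bears oil_bottle_mid alone. What is shaped like the part that bears small_dish_mid but orange is not meant.

How it is judged (in metres and radians):
At the end, for the whole second after the job is handed in: Oil bottle and medium bottle stand upright on the floors of their own wells, the wide dish and the small dish lie flat on the inserts inside their own rims: each centred within 10 mm, its height within 2.5 mm of fully seated, tilted less than 0.08 rad, and at rest (slower than 0.02 m/s) (horizontal distance between oil_bottle_mid and oil_insert_seat below 0.01 m and z of oil_bottle_mid in the frame of oil_insert_seat between 0.0535 and 0.0585 m and angle between each of oil_bottle_mid, medium_bottle_mid, wide_dish_mid, small_dish_mid's own z axis and vertical below 0.08 rad and horizontal distance between medium_bottle_mid and medium_insert_seat below 0.01 m and z of medium_bottle_mid in the frame of medium_insert_seat between 0.0415 and 0.0465 m and horizontal distance between wide_dish_mid and wide_insert_seat below 0.01 m and z of wide_dish_mid in the frame of wide_insert_seat between 0.0025 and 0.0075 m and horizontal distance between small_dish_mid and small_insert_seat below 0.01 m and z of small_dish_mid in the frame of small_insert_seat between 0.0045 and 0.0095 m and linear speed of each of oil_bottle, medium_bottle, wide_dish, small_dish below 0.02 m/s); the robot touches nothing.
It fails at once if a dish is tipped by more than about 30 degrees (angle between any of wide_dish_mid, small_dish_mid's own z axis and vertical above 0.52 rad).
It fails at once if a dish is let fall (moves faster than 0.6 m/s while no finger holds it) ((linear speed of wide_dish above 0.6 m/s and contact force between the fingers and wide_dish below 0.02 N) or (linear speed of small_dish above 0.6 m/s and contact force between the fingers and small_dish below 0.02 N)).
It fails at once if the pipette is pushed more than 20 mm from where it lay (distance of pipette_mid from where it was at the start of the episode above 0.02 m).
It fails at once if the timer is pushed more than 20 mm from where it lay (distance of timer_mid from where it was at the start of the episode above 0.02 m).
It also fails if it takes over 115 s, if anything falls off the work surface, if the arm or the gripper's body presses on something with over 40 N, if the wrist force passes 120 N, or if a joint passes its speed limit or range.

### The arm

A 6-joint arm with a two-finger parallel gripper is mounted at the origin on a cart in front of the work surface, level with it; the furniture and walls round the work are solid. World frame = base frame: x ahead of the robot, y to its left, z up, the work surface at z = 0. Lengths are in mm, angles in rad, forces in N, time in s.
With the tool pointing down it reaches from about 350 to 975 mm from the base axis. Payload 7.1 kg.
Tool frame: the origin (TCP) lies on the front face of the gripper's body, between the roots of the fingers; the fingertips stand 80 mm ahead of it and the grasp point (between the pads) lies 61 mm ahead of it (env.tips_ahead is the distance from the TCP to the fingertips, in mm); z points along the fingers, y is the line along which they close (so a half turn about z gives the same grasp; the last joint's range is limited). The gripper opens to 88 mm and grips with 3 to 60 N. Pads are 20 mm wide; open, the fingers measure 115 mm over their backs; the gripper's body (75 mm by 178 mm) begins 61 mm behind the grasp point.
Start: joints at [0.689, 0.423, 1.63, -0, 1.089, -0.019], TCP at [474.761, 406.457, 302.675] pointing down, gripper open.
Joint ranges: [-3, 3], [-0.9, 2.11], [0.09, 2.58], [-1.31, 4.45], [0.11, 2.69], [-2.54, 2.54]. Speed limits (rad/s): [2.39, 2.39, 3.01, 3.14, 3.14, 3.14].

### API

Orientations are given as a unit quaternion [x, y, z, w].
In Python, from station import env, set_gripper, viewer, workorder gives the robot as it stands. Calls block until the motion is done:
- env.reach(position, orientation): joint-space move of the TCP to a pose.
- env.move_l(position, rot=None, rate=150, f_stop=None): straight line of the TCP; rot=None keeps the orientation; rate is the mean speed in mm/s. With f_stop (N) it stops when the force on the tool has changed by that much, and returns True; else False.
- env.move_joints(angles): joint-space move.
- set_gripper(opening): finger opening in mm; the grip force is fixed at half the most; returns when the fingers have stopped.
- env.hold(seconds).
- env.ik(position, orientation): joint angles nearest the present ones, or None.
- env.read_state(): the state.
- viewer.camera(name): name is "scene" or "top" or "wrist"; returns the picture (384x512x3 uint8, blue, green, red); there is no depth.
- viewer.camera_params(name): a dict with "fx", "fy", "cx", "cy" (pixels), "dist" ([k1, k2, p1, p2, k3] as OpenCV has them; the pictures are not rectified), "pose" (4x4, takes a point from camera to world coordinates); the wrist camera has in their place "tool_from_camera" (4x4, takes a point from camera to tool coordinates, whose origin is the TCP and whose axes are the flange's). Camera axes: x right, y up, looking along -z (the intrinsics and any distortion apply to the point x, -y, -z); pixel columns grow to the right and rows downward; lengths in mm; the calibration is good to about 2 mm. A picture is of the moment at which its call begins: read the wrist's pose just before it. camera_params takes no time and is no camera call.
A pose or a line that the arm cannot do raises env.IKError and nothing moves.
- workorder.sign_off(): hands the job in; it is judged then, once.
The state is a dict: "time_s": time; "qpos": joint angles; "dq": joint speeds; "tau": joint torques, N m; "tool_pos": TCP position; "orientation": TCP orientation; "force": force on the tool from outside, world axes, zero at the start; "wrist_torque": the same for the moment, N m; "width": finger opening in mm; "grip_force": force on a finger pad.
Only numpy, scipy, OpenCV 4.12 (cv2) and the standard library are available. Lean on these libraries where they do the work, as an engineer would, in place of code of your own. Each camera call takes 0.05 s, during which the arm holds its last target. There are 200 camera calls.

## Working session

There is one attempt and no reset: what is moved stays moved. The work goes in short steps, each a Python script; the robot and the scene stay as the last script left them, time stands still between calls to the robot, and variables do not carry over. Pictures are saved under pics/ and viewed, at most 14 in all, crops included, and the job is handed in when it is done.

```bash
ls; mkdir -p pics
python3 - <<'E'
from station import env, viewer
import cv2
for n in("scene","top"):
    im=viewer.camera(n); cv2.imwrite(f"pics/{n}0.png",cv2.resize(im,(800,600),interpolation=cv2.INTER_CUBIC))
    p=viewer.camera_params(n); print(n,{k:(v if k!='pose' else v) for k,v in p.items()})
print(viewer.camera_params("wrist")); print(env.read_state())
E
```

```text
pics
scene {'fx': 391.67604094514104, 'fy': 391.67604094514104, 'cx': 253.7422390565766, 'cy': 189.7256901623567, 'dist': array([0.020204, 0.      , 0.      , 0.      , 0.      ]), 'pose': array([[ 3.67523813e-01,  5.50572603e-01, -7.49530557e-01,
        -3.56827025e+02],
       [-9.29949462e-01,  2.08058042e-01, -3.03159774e-01,
        -3.23260728e+02],
       [-1.09656055e-02,  8.08443975e-01,  5.88470981e-01,
         7.55869183e+02],
       [ 0.00000000e+00,  0.00000000e+00,  0.00000000e+00,
         1.00000000e+00]])}
top {'fx': 364.37947115210744, 'fy': 364.37947115210744, 'cx': 260.915557629244, 'cy': 188.19978157809817, 'dist': array([0.02209077, 0.        , 0.        , 0.        , 0.        ]), 'pose': array([[ 2.87785880e-02,  9.95801020e-01, -8.69029449e-02,
         4.56596260e+02],
       [-9.99552065e-01,  2.79542786e-02, -1.06877611e-02,
         1.03860736e+01],
       [-8.21357429e-03,  8.71715966e-02,  9.96159450e-01,
         9.21704266e+02],
       [ 0.00000000e+00,  0.00000000e+00,  0.00000000e+00,
         1.00000000e+00]])}
{'fx': 338.0482637499308, 'fy': 338
[... 491 characters left out ...]
0000000e+00]])}
{'time_s': 0.1, 'qpos': array([ 6.89003957e-01,  4.23759197e-01,  1.63059110e+00,  2.90488688e-06,
        1.08858302e+00, -1.90504862e-02]), 'dq': array([ 0.00098521, -0.00070702, -0.00334286,  0.00042213, -0.000656  ,
        0.00051216]), 'tau': array([ 7.43541932e-05, -5.45612133e+01, -2.74324608e+01,  6.45425264e-02,
        1.88078819e-02, -1.79778658e-05]), 'tool_pos': array([474.47791614, 406.22755836, 301.99144418]), 'orientation': array([ 4.18117068e-01,  9.08392904e-01, -6.02912968e-04, -2.92982482e-04]), 'force': array([0.32461049, 1.28456502, 0.49613948]), 'wrist_torque': array([-0.01611308,  0.04907728,  0.00059415]), 'grip_force': 0.0, 'width': 87.800694640892}
```

View pics/top0.png

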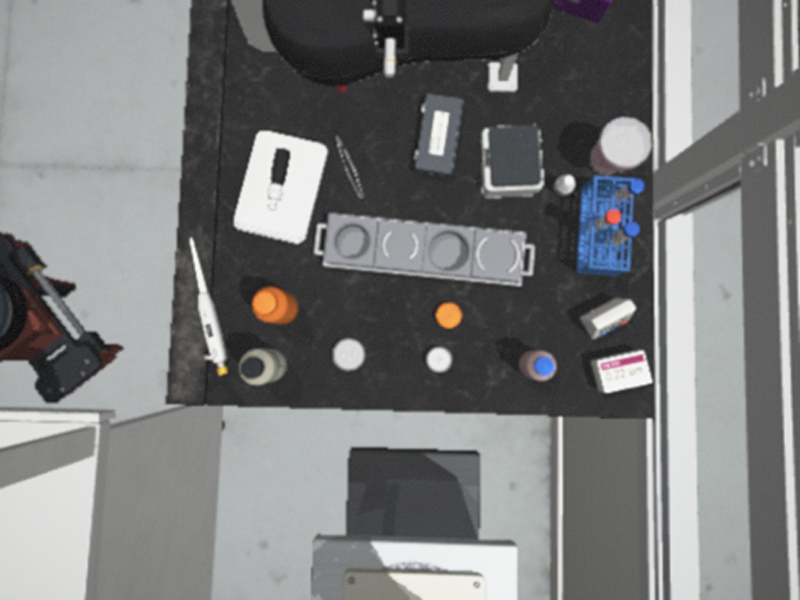

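View pics/scene0.png

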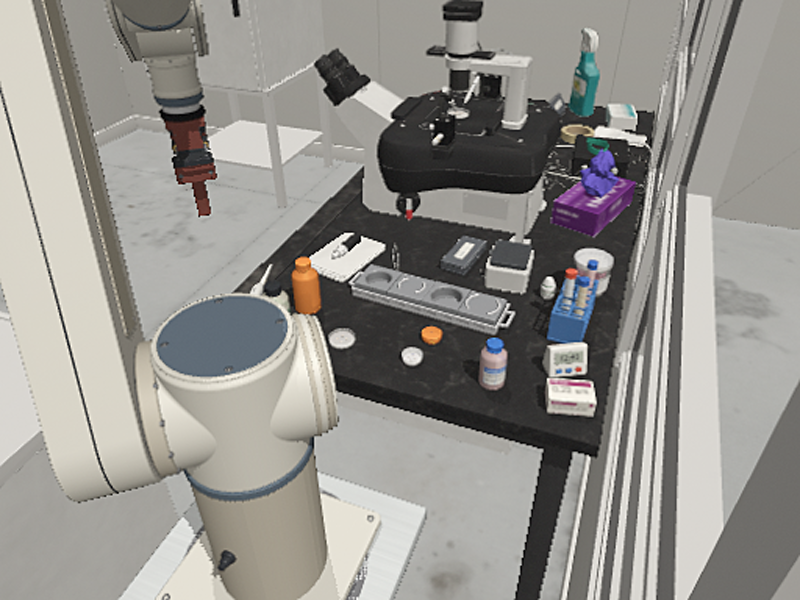

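Candidates (800×600 top picture):
- **Oil bottle:** pale with black cap at (255,367), or the orange look-alike at (273,304). I choose the pale one.
- **Small dish:** clear at (439,359), or the orange one at (448,315). I choose the clear one.
- **No rival seen:** wide dish (348,354) and medium bottle (540,365).
- **Tray, left to right:** well (351,240), small rim (401,245), well (448,250), wide rim (498,255).
- **Bystanders:** pipette at left; timer at (607,318).

Next I measure these and make the crop check.

```bash
cat > h.py <<'E'
from station import env, set_gripper, viewer, workorder
import numpy as np, cv2
from scipy.spatial.transform import Rotation as R
def wrist_pose():
    s=env.read_state(); T=np.eye(4); T[:3,:3]=R.from_quat(s["orientation"]).as_matrix(); T[:3,3]=s["tool_pos"]
    return T@viewer.camera_params("wrist")["tool_from_camera"]
def world(uv,z,name="top",pose=None):
    p=viewer.camera_params(name); pose=p["pose"] if pose is None else pose
    K=np.array([[p["fx"],0,p["cx"]],[0,p["fy"],p["cy"]],[0,0,1]])
    n=cv2.undistortPoints(np.array([[uv]],float),K,p["dist"])[0,0]
    d=pose[:3,:3]@[n[0],-n[1],-1]; o=pose[:3,3]
    return (o+d*(z-o[2])/d[2])[:2]
def down(yaw):  # tool y axis (closing line) at angle yaw from world +y... tool x at yaw
    return R.from_matrix(np.array([[np.cos(yaw),np.sin(yaw),0],[np.sin(yaw),-np.cos(yaw),0],[0,0,-1]]).T.T).as_quat()
def snap(fn,name="wrist",crop=None,scale=1.5625):
    P=wrist_pose(); im=viewer.camera(name)
    np.save(f"pics/{fn}.npy",P)
    cv2.imwrite(f"pics/{fn}_raw.png",im)
    if crop: x,y,w,h=crop; im=im[y:y+h,x:x+w]
    cv2.imwrite(f"pics/{fn}.png",cv2.resize(im,None,fx=scale,fy=scale,interpolation=cv2.INTER_CUBIC))
    return P
E
python3 - <<'E'
from h import *
s=1/1.5625
for n,u,v,z in [("oil cap",254,368,112),("orange cap",266,302,112),("wide",348,354,10),("small",439,359,14),("orange dish",448,315,14),("med cap",544,366,88),("well1",351,240,32),("smallrim",401,245,36),("well2",448,250,32),("widerim",498,255,36),("handL",321,238,15),("handR",530,260,15),("timer",607,318,30),("pip tip",192,240,5),("pip end",222,372,10)]:
    print(n,world((u*s,v*s),z).round(0))
print(R.from_quat(env.read_state()["orientation"]).as_matrix().round(2))
snap("crop1","top",crop=(140,130,250,130),scale=3.2)
E
```

```text
oil cap [416. 233.]
orange cap [510. 221.]
wide [438. 112.]
small [434. -32.]
orange dish [504. -45.]
med cap [ 430. -181.]
well1 [618. 112.]
smallrim [611.  33.]
well2 [606. -42.]
widerim [ 599. -120.]
handL [623. 163.]
handR [ 596. -174.]
timer [ 506. -292.]
pip tip [615. 374.]
pip end [404. 311.]
[[-0.65  0.76 -0.  ]
 [ 0.76  0.65 -0.  ]
 [ 0.   -0.   -1.  ]]
```

View pics/crop1.png

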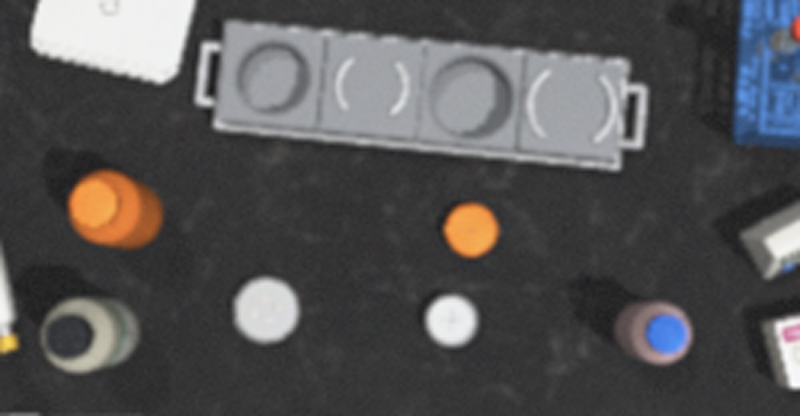

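Left to right the tray holds the smaller well (medium), the small rim, the larger well (oil) and the wide rim. The clear small dish at crop (451,320) and the black-capped pale bottle at (85,335) are confirmed, apart from the orange ones. Next I take wrist looks.

Run:
```python
from h import *
q=down(np.pi/2-0.08)
for p in [(416,233,150),(438,112,82),(434,-32,82),(430,-181,110),(618,112,120),(599,-120,112),(606,-42,130)]:
    j=env.ik(p,q); print(p,None if j is None else np.round(j,2))
env.reach([610,0,330],q); snap("w_tray")
env.reach([432,140,260],q); snap("w_a")
env.reach([432,-90,260],q); snap("w_b")
ims=[cv2.imread(f"pics/{n}_raw.png") for n in("w_tray","w_a","w_b")]
cv2.imwrite("pics/m1.png",np.vstack([np.hstack(ims[:1]+[ims[1]]),np.hstack([ims[2],0*ims[2]])])[:,:])
cv2.imwrite("pics/m1.png",cv2.resize(cv2.imread("pics/m1.png"),(800,600),interpolation=cv2.INTER_AREA))
print(env.read_state()["time_s"])
```

```text
(416, 233, 150) [ 0.49  0.46  2.04 -0.    0.63  0.57]
(438, 112, 82) [ 0.22  0.58  2.11 -0.    0.45  0.3 ]
(434, -32, 82) [-0.1   0.57  2.14 -0.    0.43 -0.02]
(430, -181, 110) [-0.42  0.54  2.07 -0.    0.53 -0.34]
(618, 112, 120) [ 0.16  0.67  1.71 -0.    0.76  0.24]
(599, -120, 112) [-0.22  0.66  1.75 -0.    0.73 -0.14]
(606, -42, 130) [-0.09  0.63  1.76 -0.    0.75 -0.01]
3.7417
```

View pics/m1.png

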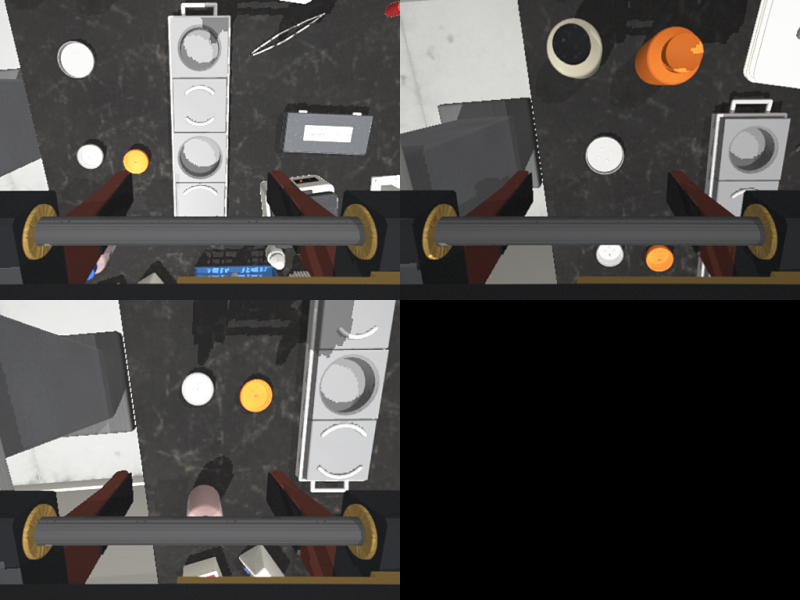

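```bash
cat > look.py <<'E'
from h import *
a=-0.08; q=down(np.pi/2+a); tx=np.array([-np.sin(a),np.cos(a)])
T=[("well1",618,112,32,62),("smallrim",611,33,36,25),("well2",606,-42,32,62),("widerim",599,-120,36,31),("med",430,-181,88,15),("small",434,-32,14,19),("wide",438,112,10,25),("oil",416,233,112,18)]
tiles=[]
for n,x,y,z,r in T:
    xy=np.array([x,y])-65*tx
    try: env.reach([*xy,250],q)
    except env.IKError: print("ik",n); continue
    P=snap("c_"+n); im=cv2.imread(f"pics/c_{n}_raw.png"); t=im[20:220,120:386]
    cv2.putText(t,n,(2,12),0,.45,(0,255,255),1); tiles.append(t)
while len(tiles)<9: tiles.append(0*tiles[0])
cv2.imwrite("pics/m2.png",np.vstack([np.hstack(tiles[i:i+3]) for i in(0,3,6)]))
print(env.read_state()["time_s"],env.read_state()["force"])
E
python3 look.py
```

```text
8.8667 [ 0.31795645  0.38179406 -0.09008064]
```

View pics/m2.png

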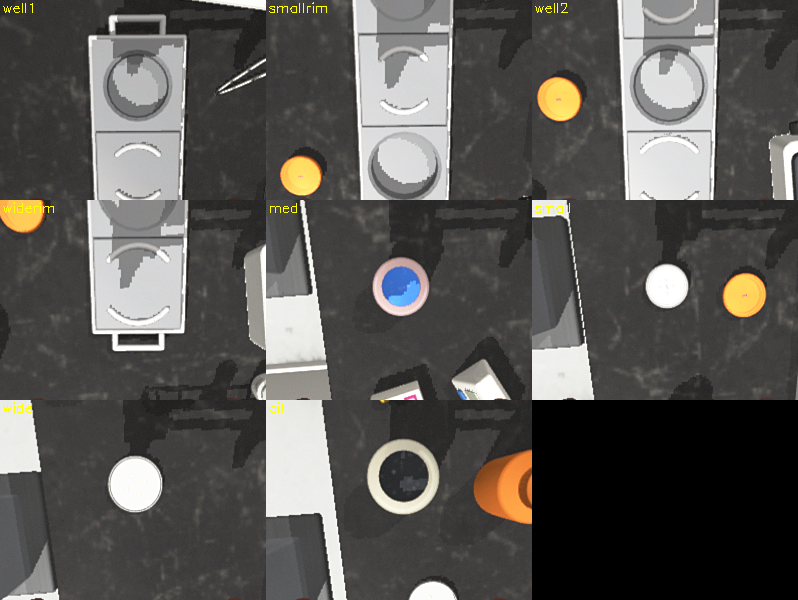

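Run:
```python
from h import *
for n,u,v,z in [("well1",139,83,32),("smallrim",137,80.5,36),("well2",138,85,32),("widerim",138.5,85.5,36),("med",135,88,62),("small",135.5,86.5,14),("wide",135,85,10),("oil",137,77,80)]:
    P=np.load(f"pics/c_{n}.npy"); g=cv2.cvtColor(cv2.imread(f"pics/c_{n}_raw.png"),6)
    w=world((u+120,v+20),z,"wrist",P)
    ref=lambda c:world(c,z,"wrist",P).round(1)
    hc=cv2.HoughCircles(g[20:220,120:386],cv2.HOUGH_GRADIENT,1,100,param1=150,param2=12,minRadius=18,maxRadius=45)
    print(n,w.round(1),None if hc is None else [(h.round(1),ref((h[0]+120,h[1]+20))) for h in hc[0][:2]])
```

```text
well1 [619.1 115.8] [(array([137.5,  85.5,  34.9], dtype=float32), array([617.7, 113.9])), (array([138.5, 187.5,  43.3], dtype=float32), array([611.5,  23. ]))]
smallrim [611.4  36.9] [(array([138.5, 166.5,  36.4], dtype=float32), array([606.6, -37.5])), (array([ 33.5, 175.5,  19.1], dtype=float32), array([511.3, -37.9]))]
well2 [607.5 -39.8] [(array([136.5,  84.5,  39.7], dtype=float32), array([606.3, -39.2])), (array([26.5, 98.5, 21.4], dtype=float32), array([510.4, -43.2]))]
widerim [ 601.  -117.6] [(array([139.5,  80.5,  44.4], dtype=float32), array([ 602.2, -113.6])), (array([21.5, 10.5, 21.2], dtype=float32), array([511.9, -51.9]))]
med [ 430.7 -180.9] [(array([134.5,  86.5,  28. ], dtype=float32), array([ 430.4, -179.8])), (array([222.5, 172.5,  26.6], dtype=float32), array([ 497.1, -254. ]))]
small [434.6 -30.7] [(array([134.5,  85.5,  21.2], dtype=float32), array([433.7, -29.8]))]
wide [437.5 113.7] [(array([134.5,  84.5,  24.5], dtype=float32), array([437. , 114.2]))]
oil [417.3 239.8] [(array([135.5,  76.5,  37.1], dtype=float32), array([416.3, 240.2])), (array([237.5,  88.5,  30.1], dtype=float32), array([488.9, 225.9]))]
```

```bash
cat > pp.py <<'E'
from h import *
a=-0.077; q=down(np.pi/2+a)
S={k:(609.6+5.95*i,-1.2+77.4*i) for k,i in dict(med=1.5,small=.5,oil=-.5,wide=-1.5).items()}
# name: object xy, opening, TCP height above foot, seat z, travel height of foot
O=dict(wide=((437.3,113.9),66,83,32,70),small=((434.2,-30.3),54,83,32,70),
       oil=((416.8,240.0),68,123,10,130),med=((430.5,-180.5),60,107,10,130))
def run(n):
    (x,y),w,h,sz,tr=O[n]; sx,sy=S[n]
    set_gripper(w); env.reach([x,y,max(h+tr,200)],q)
    env.move_l([x,y,h],rate=120); set_gripper(20)
    s=env.read_state(); print(n,"grip",s["width"],s["grip_force"],s["tool_pos"].round(1),s["force"].round(1))
    env.move_l([x,y,h+tr],rate=100); env.move_l([sx,sy,h+tr],rate=170)
    print("held",env.read_state()["width"])
    env.move_l([sx,sy,h+sz+8],rate=80)
    r=env.move_l([sx,sy,h+sz+0.3],rate=15,f_stop=6)
    s=env.read_state(); print("down",r,s["tool_pos"].round(1),s["force"].round(1))
    set_gripper(w); env.hold(.3); env.move_l([sx,sy,h+sz+90],rate=120)
    env.reach([sx+65*np.sin(a),sy-65*np.cos(a),250],q); snap("p_"+n)
    print(env.read_state()["time_s"])
import sys
for n in sys.argv[1:]: run(n)
ims=[cv2.imread(f"pics/p_{n}_raw.png")[20:240,120:386] for n in sys.argv[1:]]
cv2.imwrite(f"pics/res_{sys.argv[1]}.png",cv2.resize(np.hstack(ims),None,fx=1.5,fy=1.5))
E
python3 pp.py wide
```

```text
wide grip 48.928879613857845 30.00789181503933 [437.6 113.9  83.5] [-0.6 -0.1  6.5]
held 48.68098317203204
down True [ 600.7 -117.3  115.5] [-0.5  0.9  4.3]
17.275
```

View pics/res_wide.png

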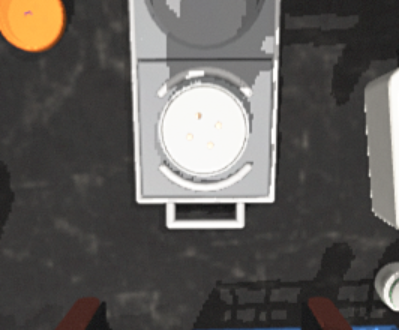

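The wide dish lies centred within its rim (dish centre near (204,130), rim 68–190). Now the other three.

```bash
python3 pp.py small oil
```

```text
small grip 33.230759082547735 30.00889611983439 [434.5 -30.3  83.4] [-0.6  0.2  6.2]
held 33.60181536440991
down True [612.6  37.5 115.5] [-0.9  0.8  5.3]
25.6
oil grip 51.32007346262646 29.998880568891764 [417.1 240.2 123.5] [-0.9  0.3  5.6]
held 51.38197232990088
down True [606.6 -39.9 133.5] [-0.3 -0.1  5.5]
36.7167
```

View pics/res_small.png

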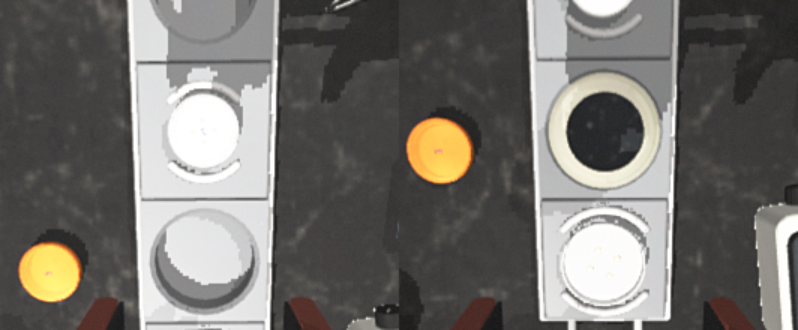

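The small dish is centred in its rim at (203,131). The oil bottle is in the large well at (604,130). Now the medium bottle.

```bash
python3 pp.py med
python3 - <<'E'
from h import *
env.reach([475,300,330],down(np.pi/2-.077))
a=viewer.camera("scene"); t=viewer.camera("top")
cv2.imwrite("pics/fin.png",cv2.resize(np.vstack([np.hstack([a[130:310,150:350],t[120:300,110:310]]),np.hstack([cv2.imread("pics/p_med_raw.png")[20:200,120:320],t[120:300,230:430]])]),None,fx=1.6,fy=1.6))
E
```

```text
med grip 43.121926031521895 30.01596886664629 [ 430.8 -180.7  107.5] [0.4 0.5 6.1]
held 42.62299953189023
down True [618.4 114.9 117.5] [ 0.4 -0.8  5.7]
47.4
```

View pics/fin.png

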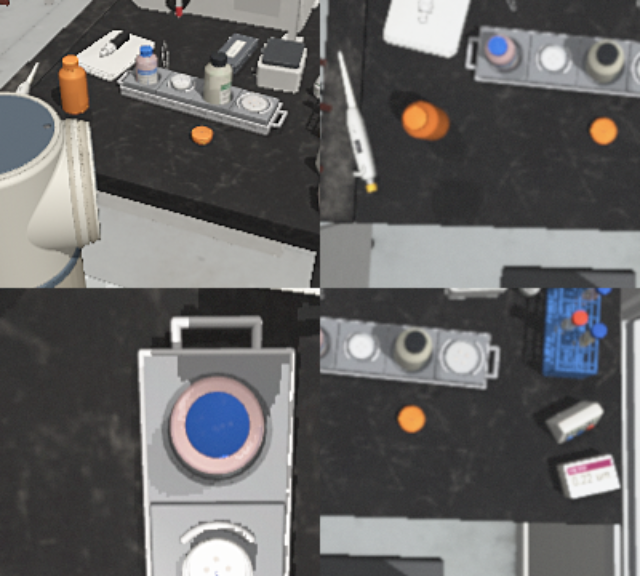

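All four parts are seated upright: the medium bottle's cap is centred at (217,425) in its well, and the pipette and timer have not moved. I hand in.

```bash
python3 -c "
from h import *
print(workorder.sign_off())"
```

```text
the job is handed in; nothing more can be done
None
```

The tray is loaded and handed in at about 50 s of the 115 s allowed: in the last pictures both bottles stand in their own wells, both dishes lie inside their own rims, and the pipette and timer have not visibly moved; the sign-off call returned no verdict.

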